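# Punch both hole centres of a bracket blank and pair it with its cover

### The arm

A 6-joint arm with a two-finger parallel gripper is mounted at the origin on the work surface. World frame = base frame: x ahead of the robot, y to its left, z up, the work surface at z = 0. Lengths are in m, angles in rad, forces in N, time in s.
With the tool pointing down it reaches from about 0.3 to 0.825 m from the base axis. Payload 5.4 kg.
Tool frame: the origin (TCP) lies at the very end of the fingers, on their centre line; the grasp point (between the pads) lies 19 mm behind it; z points along the fingers, y is the line along which they close (so a half turn about z gives the same grasp; the last joint's range is limited). The gripper opens to 92 mm and grips with 3 to 60 N. Pads are 20 mm wide; open, the fingers measure 128 mm over their backs; the gripper's body (75 mm by 189 mm) begins 69 mm behind the grasp point.
Start: joints at [0.908, 0.158, 1.597, -0, 1.386, -0.21], TCP at [0.252, 0.517, 0.215] pointing down, gripper open.
Joint ranges: [-2.91, 2.91], [-0.94, 2.29], [0.18, 2.7], [-1.29, 4.43], [0.17, 2.64], [-3, 3]. Speed limits (rad/s): [2.57, 2.57, 3.14, 3.14, 3.14, 3.14].

### API

Orientations are given as a rotation vector (axis times angle).
In Python, from workcell import bot gives the robot as it stands. Calls block until the motion is done:
- bot.goto(position, orientation): joint-space move of the TCP to a pose.
- bot.line_to(position, rot=None, max_speed=0.15): straight line of the TCP; rot=None keeps the orientation; max_speed is the mean speed in m/s.
- bot.set_joints(angles): joint-space move.
- bot.set_gripper(opening, newtons=None): opening from 0.0 (shut) to 1.0 (fully open); newtons is the grip in N (None keeps the last); returns when the fingers have stopped.
- bot.hold(seconds).
- bot.inverse_kinematics(position, orientation): joint angles nearest the present ones, or None.
- bot.read_camera(name): name is "side" or "top"; returns a dict with "pixels" (480x640x3 uint8, blue, green, red), "fx", "fy", "cx", "cy" (pixels), "R" (3x3) and "t" (3): a world point X has camera coordinates R X + t. Camera axes: x right, y down, z forward; pixel columns grow to the right and rows downward; lengths in m; the calibration is good to about 2 mm. A picture is of the moment at which its call begins. There is no depth.
A pose or a line that the arm cannot do raises bot.MotionError and nothing moves.
- bot.job_done(): hands the job in; it is judged then, once.
Readings, each from a call of its own:
- bot.current_clock(): time.
- bot.current_joints(): joint angles.
- bot.current_joint_vel(): joint speeds.
- bot.current_effort(): joint torques, N m.
- bot.current_ee_pos(): TCP position.
- bot.current_tool_rot(): TCP orientation.
- bot.current_contact_force(): force on the tool from outside, world axes, zero at the start.
- bot.current_ft_torque(): the same for the moment, N m.
- bot.current_opening(): opening from 0.0 (shut) to 1.0 (fully open).
- bot.current_grip_force(): force on a finger pad.
Only numpy, scipy, OpenCV 4.12 (cv2) and the standard library are available. Lean on these libraries where they do the work, as an engineer would, in place of code of your own. Each camera call takes 0.05 s, during which the arm holds its last target. There are 200 camera calls.

### The job

Slide the loose aluminium blank across the bench until the scribed circle nearer its square end lies under the punch, and press the punch down on it; then slide the blank along and punch the other circle, the one nearer the clipped corner, in the same way. The punch tip must land inside the circle each time and must mark the blank nowhere else, and the blank is only slid, never lifted. Let the punch spring back and finally slide the blank sideways along the fence up to the cover plate that has the same outline, so that the two lie end to end in line, touching or no more than a finger's width apart, without shoving the cover plates away; leave everything else where it is.

Things in the scene. Friction and masses are not known exactly. Their poses are not given: they have to be found in the camera images.
- press: fixed steel punch press. Origin: bench level, straight below the punch tip; x away from the robot, y along the fence, z up. In this frame (mm): fence face at x = +40, 300 long in y, 25 high; column at x 80 to 130, 40 wide, 150 tall; overhanging arm 36 wide in y, forward to x = -18, at z 105 to 150. The work slides on the bench top itself.
- punch: sprung upright punch in the press arm: 16 mm rod, pointed lower end, round black palm pad (40 mm across, 18 thick) on top. Pressed on the pad it goes straight down, at most 16 mm; it meets the blank after 12 mm, at about 8 N, and springs back when let go. Origin: at rest, that of the press.
- punch_tip (a point): the pointed lower end of the punch (24 mm above the bench at rest)
- punch_pad (a point): centre of the top face of the palm pad (200 mm above the bench at rest)
- blank: loose aluminium plate 190 mm long (y), 120 deep (x), 12 thick, about 0.6 kg. Origin: centre of the full rectangle's underside. Its straight +x edge faces the fence; the -x, +y corner is cut at 45 degrees (36 mm off each edge): +y is the clipped end, -y the square end. Two scribed 14 mm circles on top lie at the punch's depth when the +x edge is against the fence.
- spot_square (a point): centre dot of the circle nearer the blank's square end, on its top face (blank frame x +20, y -27, z +12 mm)
- spot_clipped (a point): centre dot of the circle nearer the blank's clipped end, on its top face (blank frame x +20, y +27, z +12 mm)
- cover_clipped: loose flat steel cover plate with the same outline as the blank: 190 (y) x 120 (x) x 8 mm thick, corner at -x, +y cut at 45 degrees, two dark holes. It lies to the left or right of the press, roughly in line with the place of the blank at the fence. Origin: centre of the underside of the full rectangle.
- cover_oval: loose flat steel cover plate with two half-round ends, 190 (y) x 120 (x) x 8 mm thick, on the other side of the press; it does not match. Origin: centre of its underside.
- bottle: white plastic bottle, 74 mm across, 190 mm tall, front left; origin: centre of its underside. Bystander, to be left alone
- tub: open white plastic box 80 x 100 x 65 mm high, front right; origin: centre of its underside. Bystander, to be left alone
- socket: steel wrench socket standing on end, 36 mm across, 50 mm tall; origin: centre of its underside. Bystander, to be left alone
- hub_nut: aluminium ring nut lying flat, 70 mm across, 28 mm high; origin: centre of its underside. Bystander, to be left alone
- wrench: steel wrench 180 mm long lying flat, along its own x; origin: centre of its underside. Bystander, to be left alone
- screwdriver: screwdriver 190 mm long lying flat, along its own x; origin: centre of its underside. Bystander, to be left alone
Not all that is in view belongs to the job. Leave any yellow look-alike of the cover_clipped alone.

How it is judged:
On the way, in this order (a step that is already met when the one before it is completed fails the run):
1. the punch is pressed down on the blank inside the circle nearer the square end (horizontal distance between punch_tip and spot_square below 0.007 m and contact force between punch and blank above 2 N), for 0.1 s.
2. the punch is pressed down on the blank inside the circle nearer the clipped end (horizontal distance between punch_tip and spot_clipped below 0.007 m and contact force between punch and blank above 2 N), for 0.1 s.
At the end, for the whole second after the job is handed in: The blank rests flat on the bench (underside within 6 mm), end to end with the clipped cover plate: gap at most 25 mm (centres at most 215 mm apart along the plates), in line within 30 mm across and 0.2 rad in yaw; the punch is back up (tip over 21 mm above the bench) (x of blank in the frame of cover_clipped between -0.03 and 0.03 m and y of blank in the frame of cover_clipped between -0.215 and 0.215 m and angle between the y axis of blank and the y axis of cover_clipped, either way round below 0.2 rad and height (world z) of blank below 0.006 m and angle between blank's own z axis and vertical below 0.05 rad and linear speed of blank below 0.01 m/s and height (world z) of punch_tip above 0.021 m); the robot touches nothing.
It fails at once if the punch presses the blank more than 10 mm from both circle centres (contact force between punch and blank above 1 N and horizontal distance between punch_tip and spot_square above 0.01 m and horizontal distance between punch_tip and spot_clipped above 0.01 m).
It fails at once if the blank is lifted more than 20 mm off the bench (height (world z) of blank above 0.02 m).
It fails at once if a cover plate is shoved more than 40 mm (distance of any of cover_clipped, cover_oval from where it was at the start of the episode above 0.04 m).
It fails at once if a bystander is moved more than 30 mm (distance of any of bottle, tub, socket, hub_nut, wrench, screwdriver from where it was at the start of the episode above 0.03 m).
It also fails if it takes over 72 s, if anything falls off the work surface, if the arm or the gripper's body presses on something with over 40 N, if the wrist force passes 120 N, or if a joint passes its speed limit or range.

## Working session

There is one attempt and no reset: what is moved stays moved. The work goes in short steps, each a Python script; the robot and the scene stay as the last script left them, time stands still between calls to the robot, and variables do not carry over. Pictures are saved under pics/ and viewed, at most 10 in all, crops included, and the job is handed in when it is done.

```bash
mkdir -p pics; ls; python3 - <<'E'
from workcell import bot
import cv2
for n in("top","side"):
    c=bot.read_camera(n); cv2.imwrite(f"pics/{n}0.png",c["pixels"]); print(n,c["fx"],c["fy"],c["cx"],c["cy"],c["R"],c["t"])
print(bot.current_clock(),bot.current_tool_rot())
E
```

```text
pics
top 503.89940731675097 503.89940731675097 312.3006082893709 237.73980576506935 [[-9.66332370e-04 -9.99995857e-01  2.71144191e-03]
 [-9.90531756e-01  5.84951671e-04 -1.37282547e-01]
 [ 1.37280393e-01 -2.81842989e-03 -9.90528218e-01]] [-0.01579168  0.4948643   1.2421179 ]
side 496.69497018858385 496.69497018858385 319.3047823580892 240.21243886565406 [[ 0.74913312 -0.66227798 -0.01369061]
 [-0.47820431 -0.52638607 -0.70302087]
 [ 0.4583887   0.53320313 -0.71103743]] [-0.3592652   0.31059077  1.0344474 ]
0.1 [-7.05072609e-01 -3.06076374e+00  2.28939292e-03]
```

View pics/top0.png

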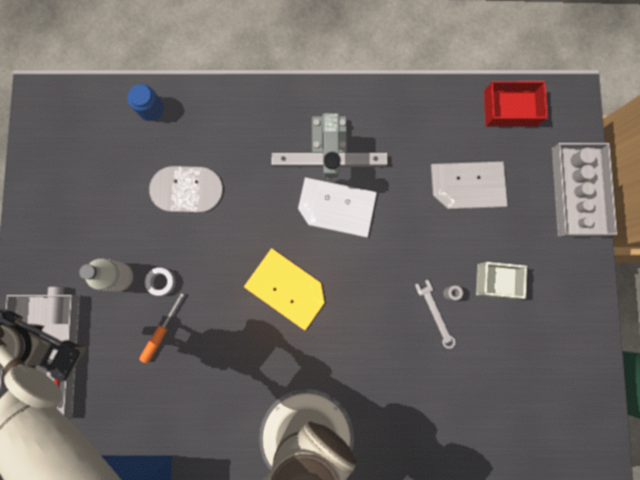

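View pics/side0.png

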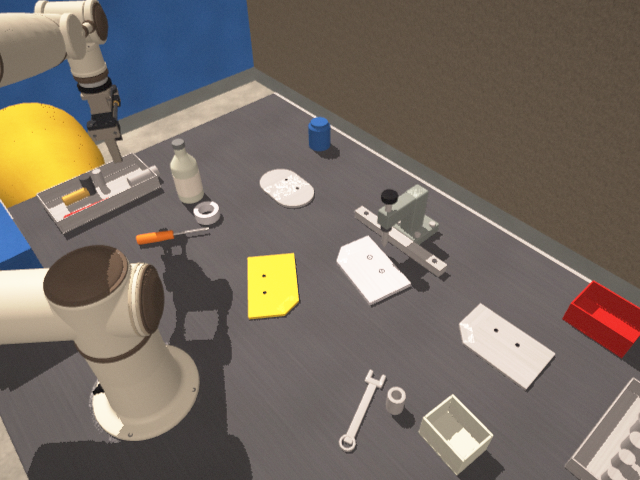

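The top view shows:
- **Press:** punch pad at about (332,160), fence from 271 to 387 along row 159.
- **Blank:** centred near (338,207), clipped corner at lower left, circles at about (327,197) and (348,201).
- **cover_clipped:** on the right at about (469,186). The oval is on the left, and the yellow plate is a decoy.

Next I'll measure these properly.

```bash
cat > h.py <<'E'
from workcell import bot
import cv2, numpy as np
from scipy.spatial.transform import Rotation as Ro
from scipy.optimize import least_squares
OUT=np.array([[60,-95],[60,95],[-24,95],[-60,59],[-60,-95]])/1000.
def w2p(c,X):
    q=np.atleast_2d(X)@np.array(c["R"]).T+np.array(c["t"]); return np.c_[c["fx"]*q[:,0]/q[:,2]+c["cx"],c["fy"]*q[:,1]/q[:,2]+c["cy"]]
def p2w(c,uv,z):
    uv=np.atleast_2d(uv).astype(float); R=np.array(c["R"]); C=-R.T@np.array(c["t"])
    d=np.c_[(uv[:,0]-c["cx"])/c["fx"],(uv[:,1]-c["cy"])/c["fy"],np.ones(len(uv))]@R
    return C+d*((z-C[2])/d[:,2])[:,None]
def crop(c,x,y,w,h,s,name): cv2.imwrite(name,cv2.resize(c["pixels"][y:y+h,x:x+w],None,fx=s,fy=s,interpolation=cv2.INTER_CUBIC))
def place(p,z,pts=OUT):
    k,s=np.cos(p[2]),np.sin(p[2]); return np.c_[p[0]+k*pts[:,0]-s*pts[:,1],p[1]+s*pts[:,0]+k*pts[:,1],np.full(len(pts),z)]
def edge_fit(c,p0,z,pts=OUT,span=0.012,skip=()):
    """refine planar pose: for samples on each outline edge find the strongest gradient along the normal"""
    g=cv2.cvtColor(c["pixels"],cv2.COLOR_BGR2GRAY).astype(np.float32)
    n=len(pts); ts=np.linspace(.12,.88,20); L=[];N=[]
    for i in range(n):
        if i in skip: continue
        a,b=pts[i],pts[(i+1)%n]; e=(b-a)/np.linalg.norm(b-a); nn=np.array([-e[1],e[0]])
        if nn@((a+b)/2)<0: nn=-nn
        for t in ts: L.append(a+(b-a)*t);N.append(nn)
    L=np.array(L);N=np.array(N); p=np.array(p0,float)
    for it in range(4):
        o=np.arange(-span,span+1e-9,.0005); best=[]
        P=np.stack([w2p(c,place(p,z,L+N*k)) for k in o],1).astype(np.float32)
        v=cv2.remap(g,P[...,0],P[...,1],cv2.INTER_LINEAR); v=cv2.GaussianBlur(v,(7,1),0)
        d=-np.gradient(v,axis=1); d[d<0]=0
        m=d.max(1)>6; w=d*(d>0.5*d.max(1,keepdims=True)); off=(w*o).sum(1)/np.maximum(w.sum(1),1e-6)
        T=(L+N*off[:,None])
        W=place(p,0,T)[m,:2]
        def res(q):
            k,s=np.cos(q[2]),np.sin(q[2]); l=(W-q[:2])@np.array([[k,-s],[s,k]]); return ((l-L[m])*N[m]).sum(1)
        r=least_squares(res,p,loss="soft_l1",f_scale=.001); p=r.x; span=max(.006,span*.7)
    return p,np.std(r.fun),m.sum()
E
python3 - <<'E'
from h import *
c=bot.read_camera("top")
print(p2w(c,[[310,178],[377,191],[369,237],[310,224],[299,210],[327,197],[348,201]],.012)[:,:2].round(3))
print("cov",p2w(c,[[432,164],[505,162],[507,207],[447,209],[433,195]],.008)[:,:2].round(3))
print("fence",p2w(c,[[271.5,153],[386.5,153],[271.5,165],[386.5,165]],.025)[:,:2].round(3), "pad",p2w(c,[332,160],.2).round(3))
crop(c,260,100,133,145,4,"pics/z1.png"); s=bot.read_camera("side"); crop(s,320,170,150,140,4,"pics/z2.png")
E
```

```text
[[ 0.656 -0.01 ]
 [ 0.621 -0.185]
 [ 0.5   -0.162]
 [ 0.534 -0.01 ]
 [ 0.571  0.018]
 [ 0.605 -0.055]
 [ 0.594 -0.109]]
cov [[ 0.695 -0.333]
 [ 0.7   -0.526]
 [ 0.579 -0.524]
 [ 0.574 -0.368]
 [ 0.611 -0.332]]
fence [[ 0.72   0.09 ]
 [ 0.72  -0.21 ]
 [ 0.687  0.09 ]
 [ 0.687 -0.21 ]] pad [[ 0.648 -0.06   0.2  ]]
```

View pics/z1.png

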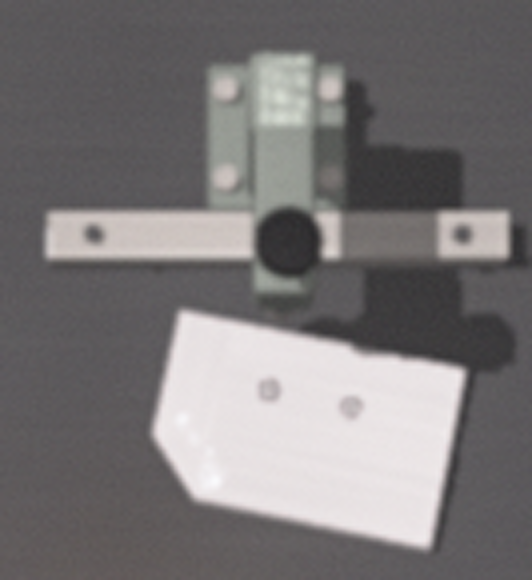

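View pics/z2.png

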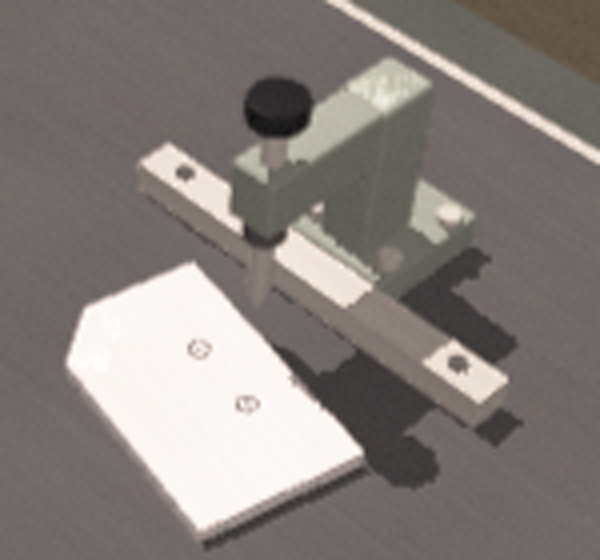

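```bash
cat >> h.py <<'E'
DX=Ro.from_rotvec([0,np.pi,0]); 
def down(yaw=0,tilt=0): # closing along world y at yaw 0; tilt>0 leans the hand toward the robot (-x)
    return (Ro.from_euler('z',yaw)*Ro.from_euler('y',-tilt)*DX).as_rotvec()
def push(start,d,dist,fmax,step=.003,speed=.04):
    """slide TCP from start along unit d until dist or force against motion > fmax"""
    d=np.array(d,float); s=0
    while s<dist:
        s=min(dist,s+step); bot.line_to(list(np.array(start)+d*s),max_speed=speed)
        f=-np.dot(bot.current_contact_force(),d)
        if f>fmax: break
    return s,f
def blank(c,p0): return edge_fit(c,p0,.012)
E
python3 - <<'E'
from h import *
c=bot.read_camera("top"); s=bot.read_camera("side")
for n,k in(("top",c),("side",s)):
    print(n,"blank",blank(k,[.575,-.085,-.197]),"cov",edge_fit(k,[.637,-.429,0.02],.008))
    R=np.array([[0,-150],[0,150],[30,150],[30,-150]])/1e3
    print("fence",edge_fit(k,[.688,-.06,0],.025,R,skip=(2,),span=.008))
    u=w2p(k,[.648,-.06,.2])[0]; m=(k["pixels"].max(2)<45).astype(np.uint8); nn,l,st,ce=cv2.connectedComponentsWithStats(m)
    i=np.argmin(np.linalg.norm(ce[1:]-u,axis=1))+1; print("pad",p2w(k,ce[i],.195),st[i])
for y in(0,np.pi,np.pi/2,-np.pi/2): print(y,bot.inverse_kinematics([.45,-.09,.3],down(y)))
E
```

```text
top blank (array([ 0.5790068 , -0.07621357, -0.20777118]), np.float64(0.0005839431081556146), np.int64(100)) cov (array([ 0.63856612, -0.42630837,  0.04152333]), np.float64(0.0004139096841940821), np.int64(100))
fence (array([ 6.89423662e-01, -5.99147747e-02,  1.58893390e-04]), np.float64(0.0005503010326592536), np.int64(51))
pad [[ 0.66149905 -0.0695176   0.195     ]] [336 155   1   1   1]
side blank (array([ 0.57720348, -0.07620931, -0.21232325]), np.float64(0.0005759406866976347), np.int64(100)) cov (array([ 0.63643515, -0.42675969,  0.03811927]), np.float64(0.00026724917250844), np.int64(100))
fence (array([ 0.68816632, -0.05989462, -0.00118954]), np.float64(0.0002650169591752272), np.int64(51))
pad [[ 0.65705136 -0.05906951  0.195     ]] [391 193   2   2   2]
0 [-0.46173351 -0.19700623  1.78021873  0.          1.55838015 -2.03252984]
3.141592653589793 [-0.46173351 -0.19700623  1.78021873  0.          1.55838015  1.10906281]
1.5707963267948966 [-0.46173351 -0.19700623  1.78021873  0.          1.55838015  2.67985914]
-1.5707963267948966 [-4.61733512e-01 -1.97006229e-01  1.78021873e+00 -4.44089210e-16
  1.55838015e+00 -4.61733512e-01]
```

```bash
python3 - <<'E'
from h import *
o=down(np.pi)
bot.line_to([.252,.517,.33]); bot.goto([.46,-.085,.25],o); bot.set_gripper(.75)
bot.line_to([.46,-.085,.004],max_speed=.1)
bot.line_to([.50,-.085,.004],max_speed=.06)
print(push([.50,-.085,.004],[1,0,0],.075,12), bot.current_ee_pos(),bot.current_contact_force())
bot.line_to([.52,-.085,.004]); bot.line_to([.45,-.085,.2],max_speed=.25)
for n in("top","side"): print(blank(bot.read_camera(n),[.6287,-.076,0]))
print(bot.current_clock())
E
```

```text
(0.06300000000000001, np.float64(19.20067159341965)) [ 0.55845822 -0.08407255  0.00364256] [-19.20067159  -1.08714632  15.58954585]
(array([ 0.62916922, -0.06248465,  0.01130176]), np.float64(0.0008071236850781848), np.int64(65))
(array([ 6.28022375e-01, -7.67216513e-02, -1.61916800e-04]), np.float64(0.0016898946105868252), np.int64(64))
14.2167
```

```bash
python3 - <<'E'
from h import *
o=down(-np.pi/2)
bot.goto([.55,-.30,.15],o)
for n in("top","side"):
    k=bot.read_camera(n); crop(k,*((260,130,140,120) if n=="top" else (300,150,180,170)),3,f"pics/a_{n}.png")
    for y in(-.062,-.076): print(n,blank(k,[.6287,y,0]))
a=cv2.imread("pics/a_top.png");b=cv2.imread("pics/a_side.png");h=max(len(a),len(b))
cv2.imwrite("pics/a.png",np.hstack([np.pad(q,((0,h-len(q)),(0,0),(0,0))) for q in(a,b)])[:, :800])
print(bot.current_clock())
E
```

```text
top (array([ 0.62953942, -0.06236864,  0.01435   ]), np.float64(0.000557868712545299), np.int64(82))
top (array([ 0.62953987, -0.06236637,  0.01448003]), np.float64(0.0005701434553464958), np.int64(82))
side (array([ 0.62797675, -0.06272595,  0.00806185]), np.float64(0.000729407684377431), np.int64(84))
side (array([ 0.62797452, -0.0627183 ,  0.0078432 ]), np.float64(0.0007301774239865362), np.int64(84))
15.9083
```

View pics/a.png

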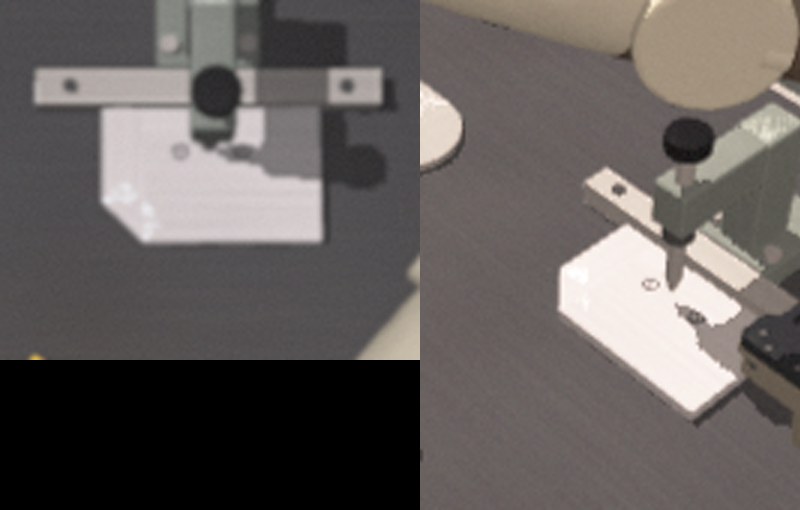

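The blank is seated on the fence at y = -0.0625, with its yaw close to 0. Next I'll push it about 29.5 mm in +y.

```bash
python3 - <<'E'
from h import *
bot.line_to([.615,-.20,.06],max_speed=.25); bot.line_to([.615,-.20,.006],max_speed=.1)
bot.line_to([.615,-.172,.006],max_speed=.08)
bot.line_to([.617,-.138,.006],max_speed=.04)
print(bot.current_ee_pos(),bot.current_contact_force())
for n in("top","side"): print(n,blank(bot.read_camera(n),[.6287,-.034,0]))
print(bot.current_clock())
E
```

```text
[ 0.61557259 -0.1406422   0.00609087] [-6.4906798  -9.66723904  2.18231561]
top (array([ 0.62972046, -0.03565224,  0.00435516]), np.float64(0.00042815687258726857), np.int64(56))
side (array([ 0.62841649, -0.03532761, -0.00205932]), np.float64(0.0009729049704293617), np.int64(76))
18.95
```

```bash
python3 - <<'E'
from h import *
bot.line_to([.617,-.1352,.006],max_speed=.02)
bot.line_to([.615,-.17,.006]); bot.line_to([.615,-.20,.10],max_speed=.25)
bot.line_to([.56,-.20,.25],max_speed=.25)
for n in("top","side"): print(n,blank(bot.read_camera(n),[.6287,-.034,0]))
print(bot.current_clock())
E
```

```text
top (array([ 0.6297428 , -0.03311791,  0.00865569]), np.float64(0.0005874430829746442), np.int64(80))
side (array([ 0.62827694, -0.0331411 ,  0.00417351]), np.float64(0.0009530780268526493), np.int64(89))
21.0583
```

```bash
cat >> h.py <<'E'
def punch():
    P=[.6487,-.060]
    bot.line_to(P+[.215],max_speed=.15)
    f0=np.array(bot.current_contact_force())
    bot.line_to(P+[.190],max_speed=.08); z=.190
    while z>.175:
        bot.line_to(P+[z],max_speed=.03); f=bot.current_contact_force()[2]-f0[2]
        print(round(z,4),bot.current_ee_pos()[2].round(4),f.round(2))
        if f>20: break
        z-=.001
    bot.hold(.35); print(bot.current_contact_force()-f0,bot.current_ee_pos())
    bot.line_to(P+[.23],max_speed=.12)
E
python3 - <<'E'
from h import *
bot.set_gripper(0.0,20)
punch(); print(bot.current_clock())
E
```

```text
0.19 0.191 5.95
0.189 0.19 4.59
0.188 0.1891 6.33
0.187 0.1884 8.13
0.186 0.1882 9.78
0.185 0.1881 13.61
0.184 0.188 18.48
0.183 0.1879 21.44
[-6.95464735 -0.07388651 20.65984279] [ 0.6497054  -0.06094897  0.18786466]
26.75
```

```bash
python3 - <<'E'
from h import *
bot.line_to([.64,.10,.22],max_speed=.3); bot.set_gripper(.35)
for n in("top","side"): print(n,blank(bot.read_camera(n),[.6287,-.033,0]))
bot.line_to([.64,.10,.006],max_speed=.2)
bot.line_to([.64,.078,.006],max_speed=.1)
bot.line_to([.642,.018,.006],max_speed=.04)
print(bot.current_ee_pos(),bot.current_contact_force())
for n in("top","side"): print(n,blank(bot.read_camera(n),[.6287,-.085,0]))
print(bot.current_clock())
E
```

```text
top (array([ 0.62969671, -0.03314563,  0.00813411]), np.float64(0.0005484140881456629), np.int64(74))
side (array([ 0.62828279, -0.0332655 ,  0.00556918]), np.float64(0.0017074610096837215), np.int64(88))
[0.64020354 0.02161164 0.00585994] [-4.86268311 11.2758327   5.90452302]
top (array([ 0.62879564, -0.08379465,  0.0277783 ]), np.float64(0.001461746560316727), np.int64(32))
side (array([ 0.62663136, -0.08641955,  0.04385499]), np.float64(0.0015677382555085635), np.int64(79))
31.4917
```

```bash
python3 - <<'E'
from h import *
bot.line_to([.642,.0145,.006],max_speed=.02); print(bot.current_ee_pos())
bot.line_to([.64,.05,.006]); bot.line_to([.60,.13,.15],max_speed=.3)
for n in("top","side"):
    k=bot.read_camera(n); print(n,blank(k,[.6287,-.086,0]))
    if n=="top": crop(k,250,120,150,120,4,"pics/b.png")
print(bot.current_clock())
E
```

```text
[0.64022095 0.0179767  0.00583818]
top (array([ 0.62896334, -0.08723991,  0.0074793 ]), np.float64(0.0006562181330041209), np.int64(52))
side (array([ 0.62249209, -0.09085144, -0.02045874]), np.float64(0.0018516721885574415), np.int64(85))
33.0167
```

View pics/b.png

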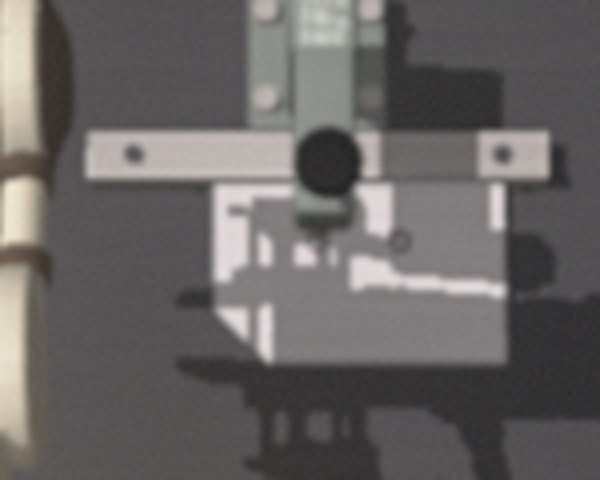

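The arm's shadow crosses the blank, but its outline is clearly flush to the fence. The top-view fit and the TCP position both give y ≈ -0.087, so I'll punch.

```bash
python3 - <<'E'
from h import *
bot.line_to([.62,.06,.24],max_speed=.3); bot.set_gripper(0.0,20)
k=bot.read_camera("top"); print(blank(k,[.6287,-.087,0]))
punch(); print(bot.current_clock())
for t in(0.2,.3):
  for y in (0,np.pi): print(t,y,bot.inverse_kinematics([.56,.05,.01],down(y,t)),bot.inverse_kinematics([.58,-.1,.006],down(y,t)))
E
```

```text
(array([ 0.62955482, -0.08684281,  0.00598037]), np.float64(0.0005599902101994764), np.int64(67))
0.19 0.191 5.85
0.189 0.1901 6.53
0.188 0.1891 6.65
0.187 0.1884 8.25
0.186 0.1883 11.36
0.185 0.1881 14.83
0.184 0.188 17.95
0.183 0.1879 21.64
[-6.08428358  2.29038432 21.17478402] [ 0.64986618 -0.0595252   0.18786496]
38.5417
0.2 0 [-0.1424266   0.24709259  1.95872175  0.04191774  0.73818806 -1.74143532] [-0.42156459  0.31462835  1.88295314  0.11770722  0.76458365 -2.07002777]
0.2 3.141592653589793 [-0.11276866  0.52326465  1.58427037 -0.02369829  1.23290844  1.46811426] [-0.33908323  0.58472207  1.5028726  -0.06984022  1.24363022  1.26045629]
0.3 0 [-0.15221372  0.19262104  2.04588281  0.07854589  0.60780314 -1.78083131] [-0.44805802  0.26294071  1.9699609   0.21377316  0.64783826 -2.1726767 ]
0.3 3.141592653589793 [-0.1073323   0.6022496   1.48577721 -0.03243649  1.35205187  1.47526474] [-0.3236189   0.66360316  1.4012318  -0.09619017  1.36297438  1.28060906]
```

Second punch done. Now I'll push on the clipped edge to slide the blank along the fence, with the hand leaning back to clear the press arm.

```bash
python3 - <<'E'
from h import *
o=down(np.pi,-.2)
bot.line_to([.53,.0,.24],max_speed=.3)
bot.goto([.54,.045,.10],o); bot.line_to([.54,.045,.007],max_speed=.15); bot.line_to([.577,.035,.007],max_speed=.15)
bot.line_to([.577,.008,.007],max_speed=.08)
for y in(-.03,-.07,-.10,-.125):
    bot.line_to([.577,y,.007],max_speed=.06); print(bot.current_ee_pos().round(4),bot.current_contact_force().round(1))
for n in("top","side"):
    k=bot.read_camera(n); print(n,blank(k,[.6287,-.220,0]),edge_fit(k,[.6375,-.4265,.04],.008))
    if n=="top": crop(k,290,120,230,130,3,"pics/c.png")
print(bot.current_clock())
E
```

```text
[ 0.5756 -0.0284  0.0065] [-4.7  7.4  4.4]
[ 0.5749 -0.0671  0.0063] [-5.3 10.7  8.4]
[ 0.5736 -0.0948  0.006 ] [-11.1  19.2  16.9]
[ 0.5712 -0.1147  0.0057] [-20.3  36.8  33.4]
top (array([ 0.63093336, -0.21311947,  0.0980738 ]), np.float64(0.0015288543989838022), np.int64(28)) (array([ 0.63856528, -0.42630099,  0.04130875]), np.float64(0.00040352737828439777), np.int64(100))
side (array([ 0.63060914, -0.19612671,  0.06432768]), np.float64(0.0019422308835670508), np.int64(73)) (array([ 0.63646794, -0.42674353,  0.03775544]), np.float64(0.00025314302287950607), np.int64(100))
45.1583
```

View pics/c.png

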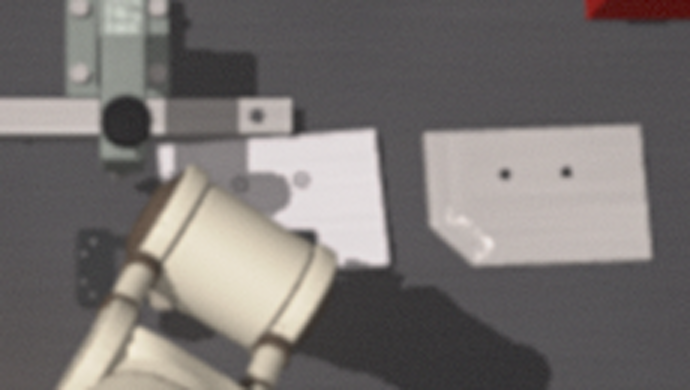

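The -y corner slipped past the fence end and the blank turned about 0.1 rad. The gap to the cover is still about 35 mm. I'll back off, measure again, and push on the end edge in line with its centre.

```bash
python3 - <<'E'
from h import *
o=down(np.pi,-.5)
bot.line_to([.55,-.07,.007],max_speed=.15); bot.line_to([.46,.10,.12],max_speed=.35)
for n in("top","side"):
    k=bot.read_camera(n); 
    for y in(-.2,-.213):print(n,blank(k,[.630,y,.09]))
print(bot.current_clock())
for p in([.55,-.07,.03],[.55,-.075,.008],[.623,-.075,.008],[.623,-.13,.008]): print(bot.inverse_kinematics(p,o))
E
```

```text
top (array([ 0.62867358, -0.19453672,  0.09065251]), np.float64(0.0006079470698284309), np.int64(89))
top (array([ 0.62867424, -0.19454196,  0.09060808]), np.float64(0.0006017671287368874), np.int64(89))
side (array([ 0.62686061, -0.19499394,  0.09295376]), np.float64(0.0006692935569152254), np.int64(91))
side (array([ 0.62685633, -0.19498416,  0.09302318]), np.float64(0.0006678354647326611), np.int64(91))
46.6
[-0.47822587  0.0439897   2.22622365  0.50668674  0.47197932  0.68476659]
[-0.4897547   0.10306471  2.22429976  0.57531765  0.42738583  0.60006889]
[-0.4141457   0.26690362  2.02739112  0.48376717  0.4277088   0.75667001]
[-0.5197653   0.2920017   1.99485199  0.54939943  0.47351167  0.60646463]
```

```bash
python3 - <<'E'
from h import *
o=down(np.pi,-.5)
bot.goto([.54,-.02,.06],o); bot.line_to([.54,-.062,.010],max_speed=.15); bot.line_to([.623,-.065,.009],max_speed=.12)
print(bot.current_contact_force().round(1))
bot.line_to([.623,-.08,.009],max_speed=.08)
for y in(-.09,-.10,-.11):
    bot.line_to([.623,y,.009],max_speed=.04); print(bot.current_ee_pos().round(4),bot.current_contact_force().round(1))
for n in("top","side"): print(n,blank(bot.read_camera(n),[.630,-.22,.08]))
print(bot.current_clock())
E
```

```text
[-0.7  0.2 -0.9]
[ 0.6225 -0.0894  0.0085] [-3.2  2.8  1.2]
[ 0.6227 -0.0997  0.0087] [-0.6  3.4  0.1]
[ 0.6228 -0.1101  0.0088] [-0.7  2.8 -1.6]
top (array([ 0.631685  , -0.21808995,  0.09830815]), np.float64(0.0007410851558220305), np.int64(40))
side (array([ 0.62830123, -0.21821928,  0.11407359]), np.float64(0.0006020462846977447), np.int64(57))
50.325
```

```bash
python3 - <<'E'
from h import *
bot.line_to([.623,-.116,.009],max_speed=.04); print(bot.current_contact_force().round(1))
bot.line_to([.623,-.07,.009],max_speed=.12); bot.line_to([.54,-.062,.012],max_speed=.15); bot.line_to([.45,.05,.15],max_speed=.3)
for n in("top","side"):
    k=bot.read_camera(n); b=blank(k,[.630,-.222,.1])[0]; v=edge_fit(k,[.6375,-.4265,.04],.008)[0]
    d=b[:2]-v[:2]; print(n,b,v,Ro.from_euler('z',-v[2]).apply([*d,0]))
    if n=="top": crop(k,230,100,290,180,2.7,"pics/d.png")
print(bot.current_clock())
E
```

```text
[-0.3  2.6 -1.6]
top [ 0.63107053 -0.22304208  0.11007104] [ 0.63862153 -0.42617886  0.04069495] [0.00071961 0.2032758  0.        ]
side [ 0.62923433 -0.22346196  0.10990241] [ 0.63646414 -0.42663494  0.03725032] [0.00034171 0.20330129 0.        ]
52.7833
```

View pics/d.png

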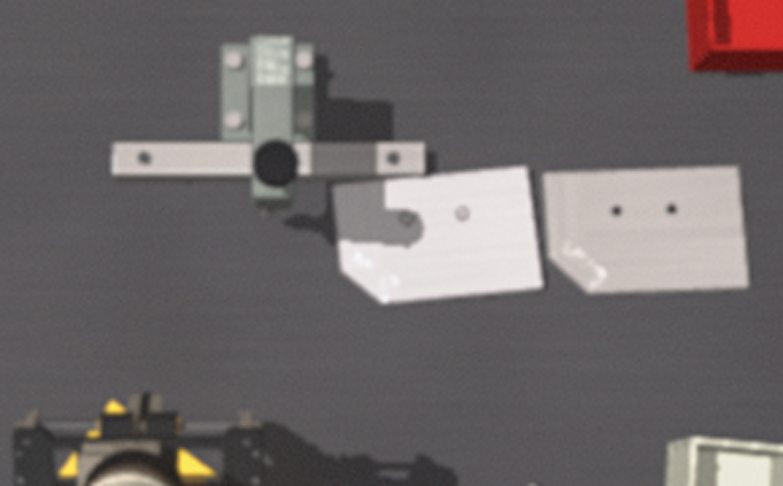

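The blank now lies end to end with the clipped cover: gap about 13 mm, lateral offset under 1 mm, relative yaw 0.07 rad. The cover hasn't moved, the punch is up and the robot is clear, so I'll hand in.

```bash
python3 -c "
from workcell import bot
print(bot.job_done())"
```

```text
the job is handed in; nothing more can be done
None
```

I punched both circles in order, slid the blank to about 13 mm from the clipped cover plate, in line with it, and handed the job in at about 53 s; no verdict came back.

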